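# Snap the lid of the soap-flake tub shut

### The arm

A 7-joint arm with a two-finger parallel gripper is mounted at the origin on the work surface. World frame = base frame: x ahead of the robot, y to its left, z up, the work surface at z = 0. Lengths are in m, angles in rad, forces in N, time in s.
With the tool pointing down it reaches from about 0.375 to 0.925 m from the base axis. Payload 3.1 kg.
Tool frame: the origin (TCP) lies on the centre line of the jaws, within the pads' length; the fingertips stand 11 mm ahead of it and the grasp point (between the pads) lies 8 mm behind it; z points along the fingers, y is the direction in which the jaws open and shut (so a half turn about z gives the same grasp; the last joint's range is limited). The gripper opens to 85 mm and grips with 20 to 120 N. Pads are 22 mm wide; open, the fingers measure 114 mm over their backs; the gripper's body (76 mm by 85 mm) begins 54 mm behind the grasp point. The pads swing forward as they close: fully open they stand 13 mm farther back than shut.
Start: joints at [1.212, 0.383, 0.044, 1.598, -0.018, 1.161, -0.05], TCP at [0.168, -0.628, 0.242] pointing down, gripper open.
Joint ranges: [-2.61, 2.61], [-0.41, 2.15], [-1.48, 1.57], [0, 2.5], [-1.57, 4.71], [0.05, 1.97], [-2.85, 2.85]. Speed limits (rad/s): [2.79, 2.79, 3.14, 3.14, 3.14, 3.14, 3.14].

### API

Orientations are given as [roll, pitch, yaw] about the fixed x, y, z axes, in that order (R = Rz(yaw) Ry(pitch) Rx(roll)).
In Python, from cell import manip, planner, telemetry, cams, order, models gives the robot as it stands. Calls block until the motion is done:
- manip.movep(position, orientation): joint-space move of the TCP to a pose.
- manip.movel(position, attitude=None, velocity=0.15, threshold=None): straight line of the TCP; attitude=None keeps the orientation; velocity is the mean speed in m/s. With threshold (N) it stops when the force on the tool has changed by that much, and returns True; else False.
- manip.move_joints(angles): joint-space move.
- manip.command_gripper(opening, squeeze=None): opening from 0.0 (shut) to 1.0 (fully open); squeeze is the grip in N (None keeps the last); returns when the fingers have stopped.
- manip.wait(seconds).
- planner.solve_ik(position, orientation): joint angles nearest the present ones, or None.
- telemetry.state(): the state.
- cams.get_image(name): name is "scene" or "top" or "wrist"; returns a dict with "color" (480x640x3 uint8, red, green, blue), "fx", "fy", "cx", "cy" (pixels), "origin" and "attitude" of the camera in the world; the wrist camera has in their place "T_tool_cam" (4x4, takes a point from camera to tool coordinates, whose origin is the TCP and whose axes are the flange's). Camera axes: x right, y up, looking along -z (the intrinsics and any distortion apply to the point x, -y, -z); pixel columns grow to the right and rows downward; lengths in m; the calibration is good to about 2 mm. A picture is of the moment at which its call begins: read the wrist's pose just before it. There is no depth.
A pose or a line that the arm cannot do raises manip.Unreachable and nothing moves.
- order.finish_job(): hands the job in, once; it reports no verdict.
Trained networks look in a picture, given as the dict that the camera call returned (one of the last four; its "shot" number tells which), for a name from the list of things; names that differ only in an ending like _2 or _b are one class to them, and where a whole thing is asked for, a point or a joint stands for the part that bears it (a point fixed in the world has none). Each returns a list of dicts, best first, with "confidence" (0 to 1); they miss things now and then, are a little off and sometimes report something else, mostly with a low value. They report only what shows in the picture. A call takes as long as a camera call. They do not tell look-alikes from the thing itself.
- models.silhouettes(picture, thing): "pixels" (480x640 bool, what is visible of it) and "extent" ([centre column, centre row, width, height] in pixels, round what is visible of it).
The state is a dict: "time_s": time; "qpos": joint angles; "dq": joint speeds; "effort": joint torques, N m; "tcp_pos": TCP position; "orientation": TCP orientation; "wrist_force": force on the tool from outside, world axes, zero at the start; "ft_torque": the same for the moment, N m; "gripper_width": opening from 0.0 (shut) to 1.0 (fully open).
Only numpy, scipy, OpenCV 4.12 (cv2) and the standard library are available. Lean on these libraries where they do the work, as an engineer would, in place of code of your own. Each camera call takes 0.05 s, during which the arm holds its last target.

### The job

The snap lid on the round white tub is on, but its rim is not fastened: go round the rim and press each section that still stands up straight down with the fingertips until it clicks, so that all six sections are shut, flush with the lid's middle. Only press: do not grip, lift or tip the tub, leave it standing where it is, and leave the bottle, the mug and the soap bar alone.

Things in the scene. Friction and masses are not known exactly. Their poses are not given: they have to be found in the camera images.
- tub: Loose round white tub of soap flakes, about 1.8 kg, with a snap lid that stays on; 202 mm across over the lid, 108 mm high to the lid's flat middle panel. Origin: centre of its underside, z up. The lid's rim is a ring of six like arc-shaped sections, numbered anticlockwise from above: section 1 lies in the tub's own +x direction, each next one 60 degrees further.
- lid_centre (a point): Centre of the top of the lid's flat middle panel (146 mm across), 108 mm above the tub's underside. Around it, each rim section's flat top is an arc-shaped band 24 mm wide (76 to 100 mm from the tub's axis) and about 80 mm long, with gaps of about 9 mm between neighbours.
- section1_top (a point): Middle of the top face of rim section 1, 88 mm from the tub's axis; it moves with the section. Open: 116 mm above the table, 8 mm proud of the middle panel. Shut: 108 mm, flush with the panel.
- section2_top (a point): Middle of the top face of rim section 2, 88 mm from the tub's axis; it moves with the section. Open: 116 mm above the table, 8 mm proud of the middle panel. Shut: 108 mm, flush with the panel.
- section3_top (a point): Middle of the top face of rim section 3, 88 mm from the tub's axis; it moves with the section. Open: 116 mm above the table, 8 mm proud of the middle panel. Shut: 108 mm, flush with the panel.
- section4_top (a point): Middle of the top face of rim section 4, 88 mm from the tub's axis; it moves with the section. Open: 116 mm above the table, 8 mm proud of the middle panel. Shut: 108 mm, flush with the panel.
- section5_top (a point): Middle of the top face of rim section 5, 88 mm from the tub's axis; it moves with the section. Open: 116 mm above the table, 8 mm proud of the middle panel. Shut: 108 mm, flush with the panel.
- section6_top (a point): Middle of the top face of rim section 6, 88 mm from the tub's axis; it moves with the section. Open: 116 mm above the table, 8 mm proud of the middle panel. Shut: 108 mm, flush with the panel.
- section1 (a joint): How far rim section 1 is pressed down: 0 = open, 0.008 m = fully shut. It slides straight down against a snap: about 8 N to start it, easing to nothing at 4 mm; past that it snaps down by itself and stays shut; let go sooner it springs back up. Hard stop at 8 mm. Always open at the start.
- section2 (a joint): How far rim section 2 is pressed down: 0 = open, 0.008 m = fully shut. It slides straight down against a snap: about 8 N to start it, easing to nothing at 4 mm; past that it snaps down by itself and stays shut; let go sooner it springs back up. Hard stop at 8 mm. May be shut already at the start.
- section3 (a joint): How far rim section 3 is pressed down: 0 = open, 0.008 m = fully shut. It slides straight down against a snap: about 8 N to start it, easing to nothing at 4 mm; past that it snaps down by itself and stays shut; let go sooner it springs back up. Hard stop at 8 mm. Always open at the start.
- section4 (a joint): How far rim section 4 is pressed down: 0 = open, 0.008 m = fully shut. It slides straight down against a snap: about 8 N to start it, easing to nothing at 4 mm; past that it snaps down by itself and stays shut; let go sooner it springs back up. Hard stop at 8 mm. Always open at the start.
- section5 (a joint): How far rim section 5 is pressed down: 0 = open, 0.008 m = fully shut. It slides straight down against a snap: about 8 N to start it, easing to nothing at 4 mm; past that it snaps down by itself and stays shut; let go sooner it springs back up. Hard stop at 8 mm. May be shut already at the start.
- section6 (a joint): How far rim section 6 is pressed down: 0 = open, 0.008 m = fully shut. It slides straight down against a snap: about 8 N to start it, easing to nothing at 4 mm; past that it snaps down by itself and stays shut; let go sooner it springs back up. Hard stop at 8 mm. Always open at the start.
- bottle: Bystander: white capped plastic bottle, 60 mm across, 150 mm tall, standing loose. Origin: centre of its underside.
- pitcher: Bystander: steel measuring mug with handle, 84 mm across, 100 mm tall, standing loose. Origin: centre of its underside.
- soap_bar: Bystander: loose bar of soap, 85 x 60 x 30 mm, lying flat. Origin: centre of its underside.
Things that resemble listed ones, but are neither listed nor needed, are in the scene too. Several things look just like the tub: the one meant starts farthest to the robot's right.

How it is judged:
By the outcome, as a careful person would: the job done as asked, in the order asked, and still so for the second after the job is handed in, with the robot touching nothing.
It also fails if it takes over 64 s, if anything falls off the work surface, if the arm or the gripper's body presses on something with over 40 N, if the wrist force passes 120 N, or if a joint passes its speed limit or range.

## Working session

There is one attempt and no reset: what is moved stays moved. The work goes in short steps, each a Python script; the robot and the scene stay as the last script left them, time stands still between calls to the robot, and variables do not carry over. Pictures are saved under pics/ and viewed, and the job is handed in when it is done.

```bash
mkdir -p pics; ls; cat > h.py <<'E'
import numpy as np, cv2
from cell import manip, planner, telemetry, cams, order, models
from scipy.spatial.transform import Rotation as R
def save(im,n): cv2.imwrite('pics/'+n, im['color'][:,:,::-1])
E
python3 - <<'E'
from h import *
s=telemetry.state();print(s)
for n in ['scene','top']:
    im=cams.get_image(n);save(im,n+'0.png')
    print({k:v for k,v in im.items() if k!='color'})
    for t in ['tub','bottle','pitcher','soap_bar']:
        print(n,t,[(d['confidence'],d['extent']) for d in models.silhouettes(im,t)])
E
```

```text
pics
{'time_s': 0.0, 'qpos': array([ 1.21216829,  0.38383564,  0.04382883,  1.59958681, -0.01788556,
        1.16120381, -0.049942  ]), 'dq': array([ 0.00152604, -0.00090201,  0.00036498,  0.00094114,  0.0008346 ,
       -0.00159601,  0.00022223]), 'effort': array([ 3.13086675e-04, -4.33455598e+01,  1.02420956e+00, -2.49512887e+01,
        1.05952521e-02,  1.14056040e-02,  8.12601485e-06]), 'tcp_pos': array([ 0.16737941, -0.62712665,  0.2408807 ]), 'orientation': array([-3.13895578e+00,  1.53206028e-04,  2.60876312e-01]), 'wrist_force': array([-0.43671849,  0.33152598, -0.77518164]), 'ft_torque': array([-0.05030914,  0.03410205,  0.05134577]), 'gripper_width': 1.0016748540868017}
{'fx': 512.005324434405, 'fy': 512.005324434405, 'cx': 322.30975348093665, 'cy': 233.2274755569979, 'origin': array([1.04762924, 0.62461888, 1.27259271]), 'attitude': array([ 5.95082997e-01, -8.12981749e-04,  2.41554180e+00]), 'shot': 1}
scene tub [(0.95, [402.2, 406.1, 92.6, 91.9]), (0.92, [304.7, 242.1, 72.8, 77.6]), (0.56, [424.0, 255.7, 75.2, 71.6])]
scene bottle [(0.84, [262.4, 138.9, 23.8, 40.2])]
scene pitcher [(0.8, [200.1, 164.8, 34.5, 45.8])]
scene soap_bar [(0.58, [400.9, 332.4, 28.9, 40.2])]
{'fx': 554.2216049673893, 'fy': 554.2216049673893, 'cx': 318.68603399403895, 'cy': 236.46698885779622, 'origin': array([0.3257103 , 0.03534178, 1.40076586]), 'attitude': array([ 0.16945226, -0.00846732, -1.58706458]), 'shot': 2}
top tub [(0.83, [218.8, 322.8, 83.9, 87.9]), (0.7, [119.7, 179.4, 88.9, 76.8]), (0.66, [327.1, 231.4, 86.2, 83.8])]
top bottle [(0.77, [490.9, 293.0, 35.5, 28.7]), (0.37, [337.8, 262.8, 33.1, 17.6])]
top pitcher [(0.66, [503.0, 210.2, 44.8, 45.2])]
top soap_bar [(0.74, [187.5, 250.6, 36.6, 40.5]), (0.72, [361.1, 241.1, 17.7, 35.1])]
```

View pics/scene0.png

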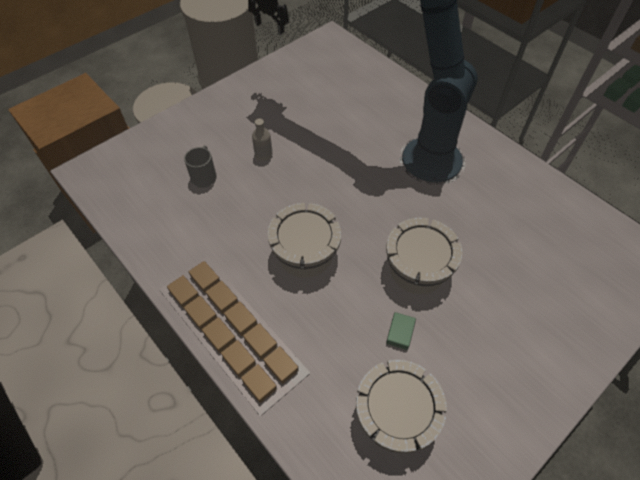

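View pics/top0.png

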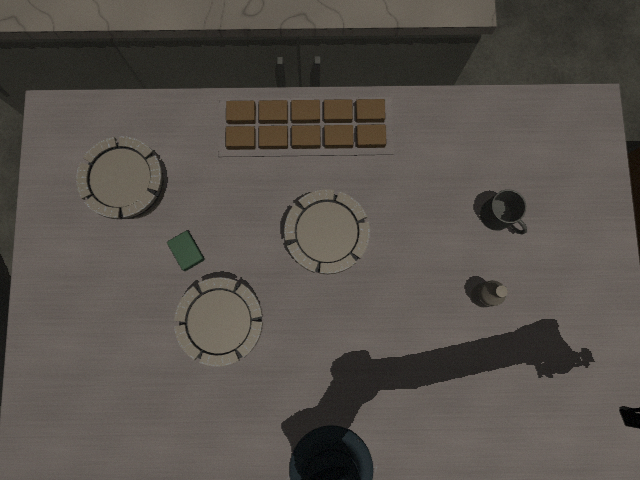

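Three lid tubs in the top view: pixels (119,179), (219,322) and (327,231). Image right is the robot's right (−y), so I want the one at (327,231), which is (304,242) in the scene view. Next I'll compute positions and take a close crop.

```bash
cat >> h.py <<'E'
def ray(im,u,v,o=None,A=None):
    o=im['origin'] if o is None else o; A=R.from_euler('xyz',im['attitude']).as_matrix() if A is None else A
    d=A@np.array([(u-im['cx'])/im['fx'],-(v-im['cy'])/im['fy'],-1.]); return o,d
def onz(o,d,z): return o+d*(z-o[2])/d[2]
def proj(im,P,o=None,A=None):
    o=im['origin'] if o is None else o; A=R.from_euler('xyz',im['attitude']).as_matrix() if A is None else A
    q=A.T@(np.asarray(P)-o); return np.array([im['cx']+im['fx']*q[0]/-q[2], im['cy']-im['fy']*q[1]/-q[2]])
E
python3 - <<'E'
from h import *
for n in ['scene','top']:
    im=cams.get_image(n)
    for t,z in [('tub',.108),('bottle',.1),('pitcher',.08),('soap_bar',.03)]:
        for d in models.silhouettes(im,t):
            print(n,t,d['confidence'],onz(*ray(im,*d['extent'][:2]),z).round(3))
    u,v=(327,231) if n=='top' else (304,238)
    c=im['color'][v-55:v+55,u-60:u+60,::-1]
    cv2.imwrite(f'pics/crop_{n}.png',cv2.resize(np.clip(c.astype(float)*1.5,0,255).astype('uint8'),(780,715 if 0 else 590),interpolation=cv2.INTER_CUBIC))
    if n=='top': print(im['color'][200:260:10,327])
print(cams.get_image('wrist')['T_tool_cam'])
E
```

```text
scene tub 0.68 [0.582 0.024 0.108]
scene tub 0.63 [0.701 0.5   0.108]
scene bottle 0.58 [ 0.425 -0.368  0.1  ]
scene pitcher 0.81 [ 0.619 -0.415  0.08 ]
scene soap_bar 0.76 [0.536 0.361 0.03 ]
top tub 0.72 [0.558 0.001 0.108]
top tub 0.62 [0.349 0.253 0.108]
top bottle 0.89 [ 0.41  -0.378  0.1  ]
top bottle 0.36 [0.56  0.003 0.1  ]
top bottle 0.34 [ 0.62  -0.061  0.1  ]
top pitcher 0.91 [ 0.607 -0.437  0.08 ]
top soap_bar 0.69 [0.531 0.348 0.03 ]
[[ 42  40  40]
 [114 107  96]
 [115 106  94]
 [115 108  95]
 [120 110  96]
 [118 110  99]]
[[ 1.45929474e-03  9.54651277e-01  2.97722706e-01  7.63628798e-02]
 [ 9.99997805e-01 -1.84082427e-03  1.00111176e-03  2.41963134e-04]
 [ 1.50376780e-03  2.97720591e-01 -9.54651868e-01 -1.31716651e-01]
 [ 0.00000000e+00  0.00000000e+00  0.00000000e+00  1.00000000e+00]]
```

View pics/crop_top.png

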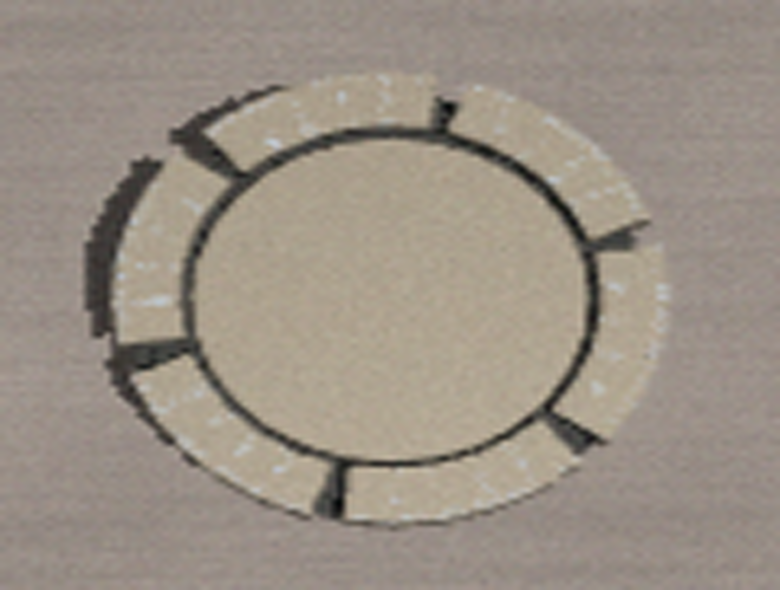

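View pics/crop_scene.png

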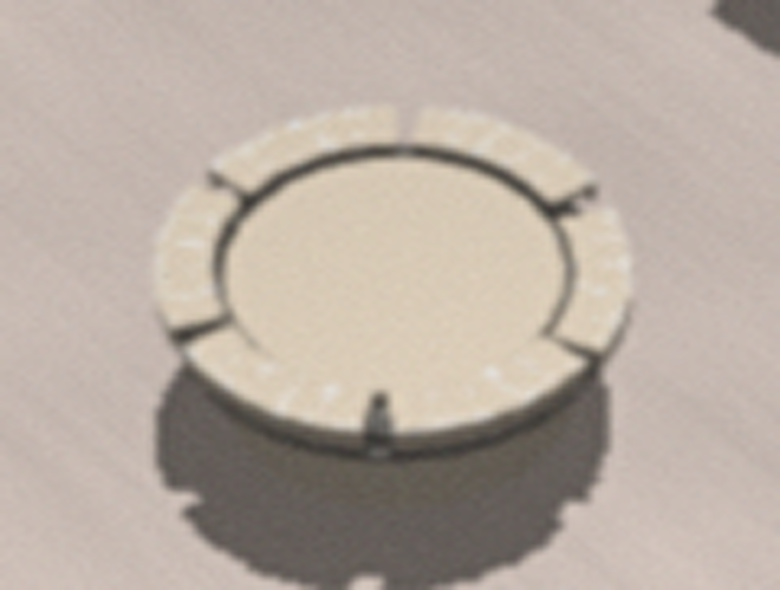

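The lid at top-view crop centre (390,300) has its full six-section ring and is the rightmost tub. Next I'll shut the gripper, raise the arm and take a wrist view.

```bash
cat >> h.py <<'E'
def wrist():
    s=telemetry.state(); im=cams.get_image('wrist')
    T=np.eye(4); T[:3,:3]=R.from_euler('xyz',s['orientation']).as_matrix(); T[:3,3]=s['tcp_pos']
    T=T@im['T_tool_cam']; return im,T[:3,3],T[:3,:3]
E
python3 - <<'E'
from h import *
manip.movel([.168,-.628,.33],velocity=.2)
manip.command_gripper(0.0)
manip.movep([.50,.01,.33],[np.pi,0,0])
manip.wait(.2)
im,o,A=wrist(); save(im,'w1.png'); np.savez('w1.npz',o=o,A=A,K=[im['fx'],im['fy'],im['cx'],im['cy']],c=im['color'])
s=telemetry.state();print(s['time_s'],s['tcp_pos'],s['orientation'],s['wrist_force'],s['gripper_width'],{k:v for k,v in im.items() if k!='color'})
print([(d['confidence'],d['extent']) for d in models.silhouettes(im,'tub')])
E
```

```text
5.2083 [0.50008218 0.00943144 0.32996519] [-3.14152253e+00  7.56007631e-05 -1.08998985e-03] [ 0.88498098  0.09047556 -0.03444504] 0.0013974293674938474 {'fx': 403.24087007682164, 'fy': 403.24087007682164, 'cx': 318.8573599027647, 'cy': 234.57665695567127, 'T_tool_cam': array([[ 1.45916441e-03,  9.54536856e-01,  2.98089351e-01,
         7.64133697e-02],
       [ 9.99997942e-01, -1.81290034e-03,  9.10192801e-04,
         1.45080490e-04],
       [ 1.40921886e-03,  2.98087409e-01, -9.54537538e-01,
        -1.31716679e-01],
       [ 0.00000000e+00,  0.00000000e+00,  0.00000000e+00,
         1.00000000e+00]]), 'shot': 6}
[(0.91, [94.5, 333.3, 186.3, 192.6]), (0.84, [328.1, 125.8, 242.5, 247.6])]
```

View pics/w1.png

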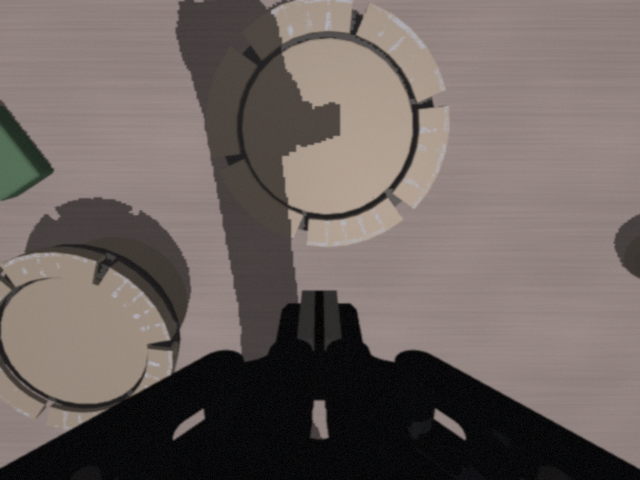

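Lid in the wrist view is centred about (328,125), and the gaps are visible. I'll fit its centre and gap angles.

```bash
cat > fit.py <<'E'
from h import *
from scipy.optimize import least_squares
d=np.load('w1.npz'); K=d['K']; W=dict(zip(['fx','fy','cx','cy'],K)); W['color']=d['c']
def circ(im,o,A,c0,rlo=.066,rhi=.082,z=.108):
    g=cv2.GaussianBlur(cv2.cvtColor(im['color'],cv2.COLOR_RGB2GRAY),(0,0),.8).astype(np.float32)
    c=np.array(c0)
    for it in range(4):
        th=np.deg2rad(np.arange(0,360,2)); rr=np.arange(rlo,rhi,.0003); P=[]
        for t in th:
            uv=np.array([proj(im,[c[0]+r*np.cos(t),c[1]+r*np.sin(t),z],o,A) for r in rr],np.float32)
            v=cv2.remap(g,uv[None,:,0],uv[None,:,1],cv2.INTER_LINEAR)[0]
            # panel edge: steepest drop going outwards
            k=np.argmin(np.gradient(v)/ (v.mean()+1)); P.append([c[0]+rr[k]*np.cos(t),c[1]+rr[k]*np.sin(t)])
        P=np.array(P)
        s=least_squares(lambda p:np.hypot(*(P-p[:2]).T)-p[2],[*c,.073],loss='soft_l1',f_scale=.0008)
        c=s.x[:2]
    return s.x, np.median(abs(s.fun))
c,e=circ(W,d['o'],d['A'],[.565,.008]); print('wrist',c,e)
top=cams.get_image('top'); At=R.from_euler('xyz',top['attitude']).as_matrix()
print('top',circ(top,top['origin'],At,[.565,.008]))
for uv in [(252,56),(356,22),(424,104),(391,197),(304,222),(234,160)]:
    p=onz(*ray(W,*uv,d['o'],d['A']),.112)[:2]-c[:2]
    print(uv,np.hypot(*p).round(4),np.rad2deg(np.arctan2(p[1],p[0])).round(1), (np.rad2deg(np.arctan2(p[1],p[0]))%60).round(1))
# unwrapped
g=d['c']; th=np.deg2rad(np.arange(0,360,.5)); rr=np.arange(.11,.06,-.0003)
uv=np.array([[proj(W,[c[0]+r*np.cos(t),c[1]+r*np.sin(t),.108],d['o'],d['A']) for t in th] for r in rr],np.float32)
u=cv2.remap(g,uv[...,0],uv[...,1],cv2.INTER_LINEAR)
cv2.imwrite('pics/unwrap.png',cv2.resize(np.clip(u[...,::-1].astype(float)*1.3,0,255).astype('uint8'),(720,500)))
E
python3 fit.py
```

```text
wrist [0.5581589  0.00251723 0.07226211] 0.00024242216296576496
top (array([0.56476726, 0.00406205, 0.07228874]), np.float64(0.003737071122334845))
(252, 56) 0.0841 45.9 45.9
(356, 22) 0.0857 -14.8 45.2
(424, 104) 0.0826 -74.5 45.5
(391, 197) 0.0797 -134.7 45.3
(304, 222) 0.0816 165.5 45.5
(234, 160) 0.0834 106.6 46.6
```

View pics/unwrap.png

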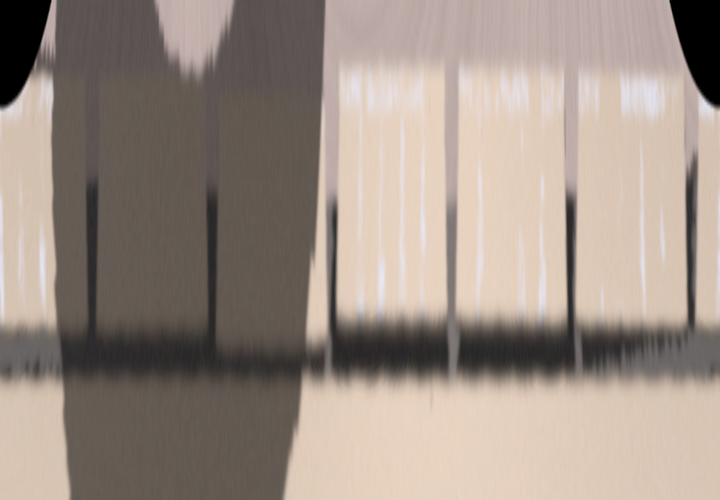

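Centre is about (0.558, 0.003) and the sections sit at 15.6° + 60k. I'll press at r=0.089, using contact to measure each height: first one section as a check.

```bash
cat >> h.py <<'E'
C=np.array([.5583,.0027]); TH0=15.6
def press(k,bottom=.1105):
    a=np.deg2rad(TH0+60*k); p=C+.089*np.array([np.cos(a),np.sin(a)])
    yaw=(a+np.pi/2)%np.pi-np.pi/2
    rpy=[np.pi,0,yaw]
    manip.movep([*p,.150],rpy); manip.wait(.1)
    f0=telemetry.state()['wrist_force'][2]
    hit=manip.movel([*p,bottom+.011],velocity=.03,threshold=4)
    s=telemetry.state(); zc=s['tcp_pos'][2]-.011; f1=s['wrist_force'][2]-f0
    zf=None
    if hit:
        manip.movel([*p,bottom+.011],velocity=.03,threshold=35)
        s=telemetry.state(); zf=s['tcp_pos'][2]-.011
    f2=s['wrist_force'][2]-f0; tt=s['time_s']
    manip.wait(.1)
    f3=telemetry.state()['wrist_force'][2]-f0
    manip.movel([*p,.150],velocity=.15)
    print('sec ang',TH0+60*k,'hit',hit,'tip z contact',round(zc,4),'F',round(f1,1),'final',zf,round(f2,1),round(f3,1),'t',round(tt,2),flush=True)
E
python3 - <<'E'
from h import *
press(3)
E
```

```text
sec ang 195.6 hit True tip z contact 0.1149 F 0.1 final 0.10981344559016055 -2.4 -1.0 t 7.22
```

```bash
python3 - <<'E'
from h import *
for k in (4,5,0,1,2): press(k)
manip.movep([.47,.003,.33],[np.pi,0,0]); manip.wait(.2)
im,o,A=wrist(); save(im,'w2.png'); np.savez('w2.npz',o=o,A=A,K=[im['fx'],im['fy'],im['cx'],im['cy']],c=im['color'])
print(telemetry.state()['time_s'])
E
```

```text
sec ang 255.6 hit True tip z contact 0.115 F 1.7 final 0.10981333307774609 0.4 -0.2 t 9.79
sec ang 315.6 hit True tip z contact 0.1133 F 0.2 final 0.10981942350914882 -0.0 0.4 t 13.11
sec ang 15.6 hit True tip z contact 0.1152 F 2.5 final 0.10968244577062354 -0.2 1.0 t 15.48
sec ang 75.6 hit True tip z contact 0.115 F 4.0 final 0.10977287175287294 1.4 1.7 t 17.88
sec ang 135.6 hit False tip z contact 0.1107 F 0.1 final None 0.1 -0.3 t 21.17
22.8333
```

View pics/w2.png

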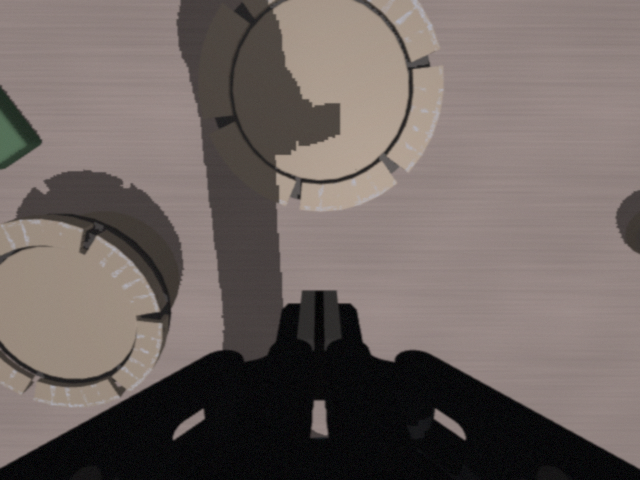

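Contact was found and passed at five sections; the 135.6° one was already shut. As a check I'll hover-probe the five again, expecting no contact, and take a full view of the lid.

```bash
python3 - <<'E'
from h import *
for k in (1,0,5,4,3): press(k)
manip.movep([.43,.003,.36],[np.pi,0,0]); manip.wait(.2)
manip.movep([.50,-.2,.36],[np.pi,0,np.pi/2]); manip.wait(.2)
im,o,A=wrist(); save(im,'w3.png')
for n in('top','scene'):
    im=cams.get_image(n); 
    u,v=(327,231) if n=='top' else (304,238)
    c=im['color'][v-55:v+55,u-60:u+60,::-1]
    cv2.imwrite(f'pics/crop2_{n}.png',cv2.resize(np.clip(c.astype(float)*1.5,0,255).astype('uint8'),(640,590),interpolation=cv2.INTER_CUBIC))
print(telemetry.state()['time_s'])
a,b=[cv2.imread(f'pics/crop2_{n}.png') for n in('top','scene')]
cv2.imwrite('pics/crop2.png',cv2.resize(np.hstack([a,b]),(800,370)))
E
```

```text
sec ang 75.6 hit False tip z contact 0.1107 F -1.5 final None -1.5 -0.5 t 24.94
sec ang 15.6 hit False tip z contact 0.1108 F -0.3 final None -0.3 0.4 t 27.41
sec ang 315.6 hit False tip z contact 0.1107 F -0.8 final None -0.8 -0.4 t 29.85
sec ang 255.6 hit False tip z contact 0.1107 F 0.2 final None 0.2 0.7 t 33.25
sec ang 195.6 hit False tip z contact 0.1107 F 1.0 final None 1.0 0.6 t 35.89
39.3917
```

View pics/w3.png

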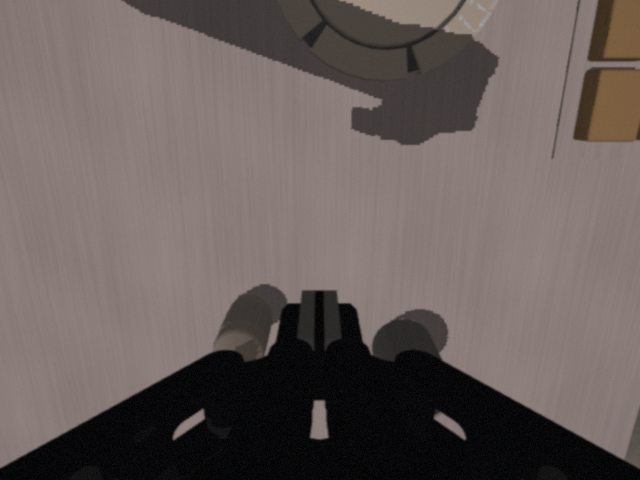

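View pics/crop2.png

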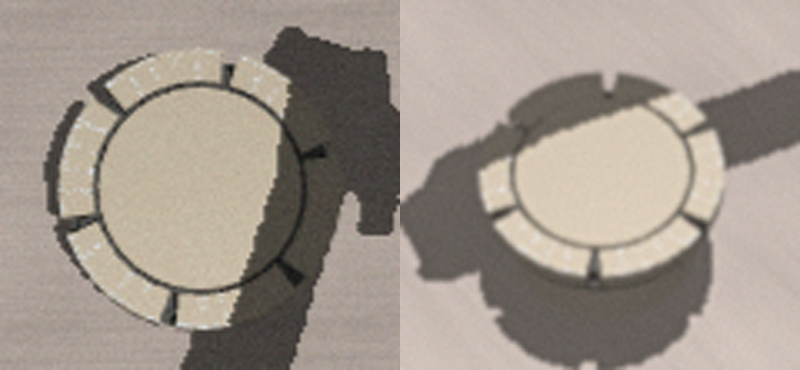

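The ring line is now thin and even all the way round in both crops. The tub hasn't moved, and the bottle and mug are still standing. The arm is clear of everything, so I'm handing the job in.

```bash
python3 -c "
from h import *
order.finish_job(); print(telemetry.state()['time_s'])"
```

```text
the job is handed in; nothing more can be done
the job is handed in; nothing more can be done
```

All six rim sections of the robot's rightmost tub are shut, and I handed the job in at about 39 s of the 64 s allowed.

- **Pressing:** I pressed five sections straight down with the closed fingertips. The force fell to about zero as each one snapped. The sixth, at about 136° in the world frame, was already shut: a probe stopping about 3 mm above shut height met nothing.
- **Probe check:** I then lowered the fingertips over the five pressed sections to the same height and met no contact at any of them.
- **Camera check:** The top and scene views show a thin, even ring line round the lid, with the tub in its place. The wrist view shows the bottle and mug standing where they were. The soap bar was not in the last pictures, but the arm never went near it.
- **Disagreements:** The first position fit from the top picture was noisy and differed from the wrist-camera fit by about 7 mm. I used the wrist fit, and the contacts bore it out. One section (about 316°) registered contact about 2 mm lower than the others, but the later probe found it shut too.

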